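# Make up a bun order by weight

## Robot

A 6-joint arm with a two-finger parallel gripper is mounted at the origin on the work surface. World frame = base frame: x ahead of the robot, y to its left, z up, the work surface at z = 0. Lengths are in m, angles in rad, forces in N, time in s.
With the tool pointing down it reaches from about 0.35 to 0.775 m from the base axis. Payload 7.3 kg.
Tool frame: the origin (TCP) lies midway between the tips of the shut fingers; the grasp point (between the pads) lies 19 mm behind it; z points along the fingers, y is the line along which they close (so a half turn about z gives the same grasp; the last joint's range is limited). The gripper opens to 92 mm and grips with 3 to 60 N. Pads are 19 mm wide; open, the fingers measure 130 mm over their backs; the gripper's body (75 mm by 190 mm) begins 47 mm behind the grasp point.
Start: joints at [-1.248, 0.342, 1.524, -0, 1.275, -0.146], TCP at [0.237, -0.468, 0.207] pointing down, gripper open.
Joint ranges: [-2.53, 2.53], [-0.77, 2.02], [0.04, 2.7], [-1, 4.14], [0.28, 2.66], [-3.11, 3.11]. Speed limits (rad/s): [2.57, 2.57, 3.14, 3.14, 3.14, 3.14].

## Interface

Orientations are given as [roll, pitch, yaw] about the fixed x, y, z axes, in that order (R = Rz(yaw) Ry(pitch) Rx(roll)).
In Python, from cell import monitor, vision, workorder gives the robot as it stands.
- The arm moves only by the tool move_arm, never from a script. Its argument "rows" is a list of rows, each a list of 5 numbers: the shift along the world's x, y, z in mm, then the turn about the world's z in rad, then the closure, from -1 (fully open) to 1 (shut). A call has 1 to 12 rows; each row shifts and turns the commanded pose from where the row before left it; what a row does not reach is not made up. A row lasts 1/10 s, in which the tool goes at most 50 mm and 8.59 degrees, less where a joint would pass 70% of its speed; a pose out of reach is approached as far as the arm can. A call is refused whole if a number of a shift passes 50 or a number of a turn 0.15, either way. A call with a gripper value outside its range is refused whole. The fingers move at their own pace and stop on an object; "newtons" is the grip in N (left out, the last holds). Time passes only in rows, so rows that do not move let the fingers close. It gives the time, the measured TCP pose, the force, the opening and the grip force at its end, in the units of the state.
- monitor.observe(): the state, without advancing time (a new reading comes with each control period).
- vision.read_camera(name): name is "side" or "top" or "wrist"; returns the picture (480x640x3 uint8, red, green, blue); there is no depth.
- vision.get_calibration(name): a dict with "K" (3x3 intrinsics, pixels), "T" (4x4, takes a point from camera to world coordinates); the wrist camera has in their place "mount" (4x4, takes a point from camera to tool coordinates, whose origin is the TCP and whose axes are the flange's). Camera axes: x right, y up, looking along -z (the intrinsics and any distortion apply to the point x, -y, -z); pixel columns grow to the right and rows downward; lengths in m; the calibration is good to about 2 mm. A picture is of the moment at which its call begins: read the wrist's pose just before it. get_calibration takes no time and is no camera call.
- workorder.hand_in(): hands the job in; it is judged then, once.
The state is a dict: "time": time; "qpos": joint angles; "qvel": joint speeds; "joint_efforts": joint torques, N m; "tool_pos": TCP position; "tool_rot": TCP orientation; "contact_force": force on the tool from outside, world axes, zero at the start; "torque": the same for the moment, N m; "opening": finger opening in m; "grip_force": force on a finger pad.
Only numpy, scipy, OpenCV 4.12 (cv2) and the standard library are available. Lean on these libraries where they do the work, as an engineer would, in place of code of your own. Each camera call takes 0.05 s, during which the arm holds its last target. There are 200 camera calls.

## Task

Make up this order by weight: the tub already on the scale counts, so slide buns, without lifting them, one at a time from the warming plate onto the scale pan until the pointer comes to rest clearly between the two long thick marks on the dial. Then press the round ticket key on the scale. Every bun must end lying flat, wholly on the pan or still on the warming plate, the tub stays upright on the pan, and the other things are left where they are.

Things in the scene. Friction and masses are not known exactly. Their poses are not given: they have to be found in the camera images.
- scale: Counter scale, grey housing, 260 mm (x) by 379 mm (y): a steel weighing pan and, beyond the pan's -y side, a console 58 mm high with dial and ticket key. Origin: under the pan's centre, at the foot of the scale; z up. Pan 260 mm (x) by 240 mm (y), floor 60 mm above the origin when empty; lips 8 mm high, 3 mm thick on its -x, +x and -y sides; the +y side, facing the warming plate, is open.
- pan_edge (a point): Middle of the pan's open +y edge, at the height of the empty pan's floor (120 mm along the scale's +y from its origin, 60 mm up). The pan sinks straight down by about 1 mm per 100 g, at most 8 mm; pressing on it, or on what lies on it, moves the pointer too.
- dial (a point): Centre of the white round dial (112 mm across, lying flat, face up) on the console. Thin short ticks every 50 g from 0 to 500 g; two long thick black marks (16 by 5 mm) at 1.5 rad (300 g) and 2.0 rad (400 g). Angles as for the pointer.
- pointer (a joint): Black dial pointer, 46 mm from axis to tip with a 12 mm tail; rad, 0.005 rad per gram on the pan: 0 with an empty pan, pointing along the scale's +y, growing clockwise seen from above (pi/2 points along the scale's +x). It settles in about half a second. The long marks stand at 1.5 and 2.0 rad.
- ticket (a joint): Ticket key travel in m: 0 up, 0.006 fully down, spring-loaded, fully down at about 4 N; it counts as pressed beyond 0.004.
- ticket_top (a point): Centre of the top of the ticket key: a white round push button, 28 mm across, in a black housing on the console, nearer the scale's -x end, pressed straight down.
- warmer: Warming plate: low steel block, flat perforated top without lips, 300 mm (x) by 270 mm (y), top 62.5 mm above its origin (centre of its underside). Axes parallel to the scale's; it stands on the scale's +y side, with a 4 mm gap between its -y edge and the pan's open edge. Its foot is level with the scale's; its top is 2.5 mm higher than the empty pan's floor.
- bun0: Flat round filled bun, firm, golden brown, 74 mm across and 24 mm thick, about 70 g (each within 10 percent). Origin: centre of its underside, z up. At the start it lies on the warming plate in the -x lane, nearest the pan. Lanes run along y, about 96 mm apart.
- bun1: Flat round filled bun, firm, golden brown, 74 mm across and 24 mm thick, about 70 g (each within 10 percent). Origin: centre of its underside, z up. At the start it lies on the warming plate in the +x lane, nearest the pan. Lanes run along y, about 96 mm apart.
- bun2: Flat round filled bun, firm, golden brown, 74 mm across and 24 mm thick, about 70 g (each within 10 percent). Origin: centre of its underside, z up. At the start it lies on the warming plate in the -x lane, behind the first. Lanes run along y, about 96 mm apart.
- bun3: Flat round filled bun, firm, golden brown, 74 mm across and 24 mm thick, about 70 g (each within 10 percent). Origin: centre of its underside, z up. At the start it lies on the warming plate in the +x lane, behind the first. Lanes run along y, about 96 mm apart.
- tub: White lidded plastic tub on the pan, 68 mm across, 72 mm high, of unknown weight (60 to 250 g). Origin: centre of its underside. At the start near the pan's -y side.
- dip: Small white lidded dip pot, 48 mm across, 34 mm high, at the +x side of the warming plate; leave it. Origin: centre of its underside.
- shaker: Glass shaker with steel cap, 36 mm across, 59 mm high, at the -x side of the warming plate; leave it. Origin: centre of its underside.
- cup0: White ceramic cup, 72 mm across, 50 mm high, standing on the table to the left; leave it. Origin: centre of its underside.
- cup1: White ceramic cup, 72 mm across, 50 mm high, standing on the table to the left; leave it. Origin: centre of its underside.
- cup2: White ceramic cup, 72 mm across, 50 mm high, standing on the table to the left; leave it. Origin: centre of its underside.
- turner: Spatula lying on the table to the right; leave it.
- sauce: Amber sauce bottle, 56 mm across, 150 mm high, standing on the table to the right; leave it. Origin: centre of its underside.

How it is judged:
By the outcome, as a careful person would: the job done as asked, in the order asked, and still so for the second after the job is handed in, with the robot touching nothing.
It also fails if it takes over 72 s, if anything falls off the work surface, if the arm or the gripper's body presses on something with over 40 N, if the wrist force passes 120 N, or if a joint passes its speed limit or range.

## Working session

There is one attempt and no reset: what is moved stays moved. The work goes in short steps, Python scripts to look and compute and a tool call to move; the robot and the scene stay as the last step left them, time stands still between calls to the robot, and variables do not carry over. Pictures are saved under pics/ and viewed, at most 10 in all, crops included, and the job is handed in when it is done.

Besides the shell and the picture viewer there is one more tool, called after ">>>" by a JSON object that holds its "fn" and its "kwargs", one argument or row to a line. move_arm: Moves the arm, as the interface text tells. Its arguments: {"type":"object","properties":{"rows":{"type":"array","items":{"type":"array","items":{"type":"number"}}},"newtons":{"type":"number"}},"required":["rows"]}

```bash
mkdir -p pics
python3 - <<'E'
from cell import monitor, vision
import cv2,numpy as np
np.set_printoptions(precision=4,suppress=True)
for n in ("top","side"):
    im=vision.read_camera(n); cv2.imwrite(f"pics/{n}0.png",im[:,:,::-1])
    c=vision.get_calibration(n); print(n,{k:np.array(v) if not isinstance(v,str) else v for k,v in c.items()})
print(monitor.observe())
E
```

```text
top {'K': array([[572.4255,   0.    , 318.6604],
       [  0.    , 572.4255, 236.744 ],
       [  0.    ,   0.    ,   1.    ]]), 'T': array([[-0.0242,  0.9822, -0.1863,  0.237 ],
       [-0.9997, -0.0238,  0.0044, -0.0283],
       [-0.0001,  0.1864,  0.9825,  1.613 ],
       [ 0.    ,  0.    ,  0.    ,  1.    ]])}
side {'K': array([[529.0627,   0.    , 322.8144],
       [  0.    , 529.0627, 236.8813],
       [  0.    ,   0.    ,   1.    ]]), 'T': array([[-0.9261,  0.2242, -0.3035,  0.0986],
       [-0.3768, -0.5933,  0.7113,  0.9623],
       [-0.0206,  0.7731,  0.634 ,  0.9635],
       [ 0.    ,  0.    ,  0.    ,  1.    ]])}
{'time': 0.1, 'qpos': array([-1.248 ,  0.3427,  1.5249, -0.0001,  1.2754, -0.146 ]), 'qvel': array([ 0.0006, -0.0015, -0.0013,  0.0004,  0.0019,  0.0008]), 'joint_efforts': array([  0.0021, -43.2002, -24.4695,   0.0719,   0.0526,  -0.0001]), 'tool_pos': array([ 0.2371, -0.468 ,  0.206 ]), 'tool_rot': array([-3.1403, -0.0001,  0.4688]), 'contact_force': array([0.1052, 0.6741, 0.3924]), 'torque': array([0.0249, 0.0092, 0.0055]), 'grip_force': 0.0, 'opening': 0.0919708566998047}
```

View pics/top0.png

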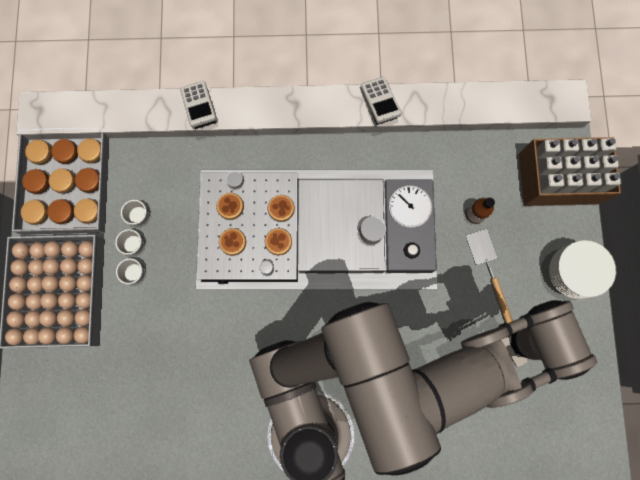

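View pics/side0.png

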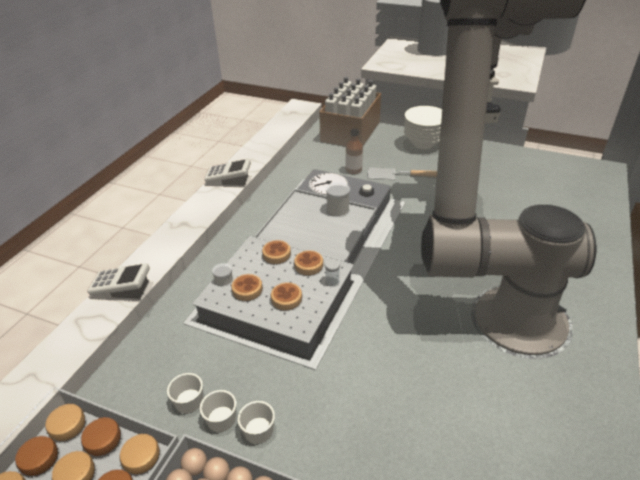

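The top view shows the buns at about (229,207), (281,208), (233,241) and (278,241), the tub at (372,229), the dial at (410,206) with the pointer up-left, and the key at (412,250). The side view shows the same buns at (247,286), (277,251), (286,294) and (308,261).

```bash
cat > h.py <<'E'
import numpy as np,cv2
from cell import vision
np.set_printoptions(precision=4,suppress=True)
def ray(n,uv,T=None,K=None):
    c=vision.get_calibration(n); K=np.array(c["K"]) if K is None else K; T=np.array(c["T"]) if T is None else T
    d=np.array([(uv[0]-K[0,2])/K[0,0],-(uv[1]-K[1,2])/K[1,1],-1.])
    return T[:3,3],T[:3,:3]@d
def plane(n,uv,z,T=None,K=None):
    o,d=ray(n,uv,T,K); return o+d*(z-o[2])/d[2]
def tri(a,b):
    (o1,d1),(o2,d2)=ray("top",a),ray("side",b)
    s=np.linalg.lstsq(np.c_[d1,-d2],o2-o1,rcond=None)[0]
    p,q=o1+d1*s[0],o2+d2*s[1]; return (p+q)/2,np.linalg.norm(p-q)
def blobs(im,mask,amin,roi):
    x0,y0,x1,y1=roi; m=np.zeros(mask.shape,np.uint8); m[y0:y1,x0:x1]=mask[y0:y1,x0:x1]
    n,l,s,c=cv2.connectedComponentsWithStats(m)
    return [(c[i].round(1),s[i]) for i in range(1,n) if s[i,4]>=amin]
def bunmask(im):
    h=cv2.cvtColor(im,cv2.COLOR_RGB2HSV); m=((h[...,0]<25)&(h[...,1]>90)&(h[...,2]>60)).astype(np.uint8)
    return cv2.morphologyEx(m,cv2.MORPH_CLOSE,np.ones((5,5)))
E
python3 - <<'E'
from h import *
t=cv2.imread("pics/top0.png")[:,:,::-1]; s=cv2.imread("pics/side0.png")[:,:,::-1]
B=blobs(t,bunmask(t),100,(195,165,440,290)); S=blobs(s,bunmask(s),100,(190,230,340,320))
for b in B: print('top',b)
for b in S: print('side',b)
for b in B:
    print([ (tri(b[0],q[0])[0], round(tri(b[0],q[0])[1],4)) for q in S if tri(b[0],q[0])[1]<.012])
w=lambda im,th:((im.min(2)>th)).astype(np.uint8)
for b in blobs(t,w(t,200),20,(385,178,437,275)): print('tw',b)
for b in blobs(s,w(s,190),15,(300,165,395,200)): print('sw',b)
cv2.imwrite("pics/c1.png",np.hstack([cv2.resize(t[165:295,190:440,::-1],None,fx=1.6*2,fy=1.6*2,interpolation=2)]))
cv2.imwrite("pics/c2.png",cv2.resize(s[160:350,180:400,::-1],None,fx=3,fy=3,interpolation=2))
E
```

```text
top (array([229.6, 205.7]), array([217, 193,  26,  26, 545], dtype=int32))
top (array([280.6, 207.7]), array([268, 195,  26,  26, 537], dtype=int32))
top (array([232. , 241.4]), array([219, 229,  27,  26, 559], dtype=int32))
top (array([278. , 241.2]), array([265, 228,  27,  27, 553], dtype=int32))
side (array([276.2, 251. ]), array([263, 241,  27,  22, 478], dtype=int32))
side (array([308.5, 261.6]), array([295, 251,  28,  23, 508], dtype=int32))
side (array([246.7, 286.5]), array([232, 275,  30,  25, 591], dtype=int32))
side (array([286. , 295.4]), array([271, 283,  31,  26, 631], dtype=int32))
[(array([0.6202, 0.2078, 0.081 ]), np.float64(0.0004))]
[(array([0.611 , 0.0675, 0.0815]), np.float64(0.0004))]
[(array([0.5204, 0.2008, 0.0809]), np.float64(0.0001))]
[(array([0.5175, 0.0756, 0.082 ]), np.float64(0.0003))]
tw (array([410.5, 207.1]), array([ 391,  187,   40,   39, 1050], dtype=int32))
tw (array([412.4, 249.9]), array([409, 247,   8,   7,  40], dtype=int32))
tw (array([428. , 273.8]), array([419, 273,  17,   2,  20], dtype=int32))
sw (array([328.6, 181.8]), array([310, 173,  37,  20, 374], dtype=int32))
sw (array([366.6, 186.6]), array([364, 185,   6,   4,  19], dtype=int32))
```

View pics/c1.png

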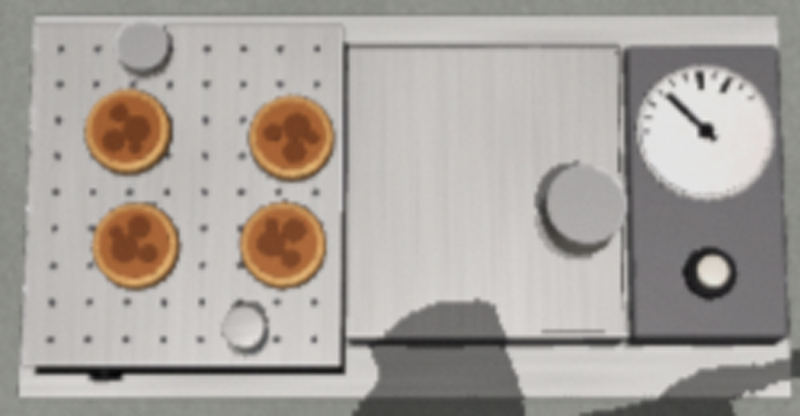

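View pics/c2.png

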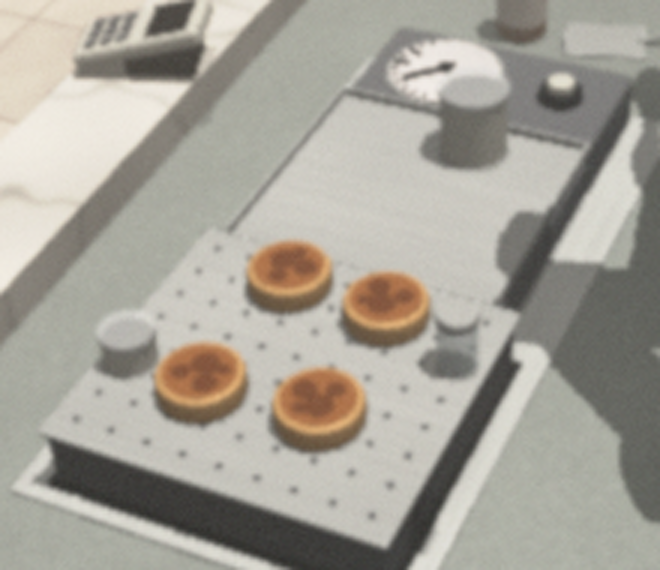

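Crop 1 puts the warmer-top corners at (343,24), (343,368), (24,367) and (36,22), and the pointer runs from hub (706,131) to tip (668,95), about 0.77 rad. Crop 2 puts the same corners at (218,228), (519,315), (388,548) and (44,436). The tub is clear of the open half of the pan.

Run:
```python
from h import *
T=lambda x,y:(190+x/3.2,165+y/3.2); S=lambda x,y:(180+x/3,160+y/3)
cs=[]
for a,b in [((343,24),(218,228)),((343,368),(519,315)),((24,367),(388,548)),((36,22),(44,436))]:
    r=tri(T(*a),S(*b)); print('corner',r); cs.append(r[0])
cs=np.array(cs); print('size',cs[0]-cs[1],cs[2]-cs[1], cs.mean(0))
print('key',tri((412.4,249.9),(366.6,186.6)))
print('tubtop',tri(T(586,207),S(476,90)))
print('hub',tri(T(706,131),S(449,66)))
z=cs[:,2].mean()
zf=z-.0625
for n,uv,h in [('dial',(410.5,207.1),.058),('tub',T(586,207),.1305),('panNW',T(346,46),.0665),('panNE',T(620,46),.0665),('scSW',T(346,340),.0665),('scSE',T(787,338),.058),('scNE',T(777,46),.058),('tip',T(668,95),.058),('hub',T(706,131),.058),('m1',T(700,80),.058),('m2',T(726,84),.058)]:
    print(n,plane("top",uv,zf+h))
for uv in [(229.6,205.7),(280.6,207.7),(232,241.4),(278,241.2)]: print('bun',plane("top",uv,z+.022))
```

```text
corner (array([0.7109, 0.0193, 0.0666]), np.float64(0.00892542455373643))
corner (array([0.415 , 0.0265, 0.0614]), np.float64(0.004099203955357123))
corner (array([0.4204, 0.2967, 0.0641]), np.float64(0.0006669370270844242))
corner (array([0.7214, 0.2896, 0.0604]), np.float64(0.008811659561191502))
size [ 0.296  -0.0073  0.0052] [0.0054 0.2702 0.0026] [0.5669 0.158  0.0631]
key (array([ 0.4857, -0.2877,  0.084 ]), np.float64(0.0022049502996572307))
tubtop (array([ 0.5338, -0.1793,  0.1299]), np.float64(0.00012322471984795372))
hub (array([ 0.6085, -0.2926,  0.0696]), np.float64(0.003926120770133842))
dial [ 0.6098 -0.2935  0.0586]
tub [ 0.5335 -0.1792  0.1311]
panNW [0.6951 0.0184 0.0671]
panNE [ 0.6893 -0.2215  0.0671]
scSW [0.4361 0.0229 0.0671]
scSE [ 0.4298 -0.3534  0.0586]
scNE [ 0.6884 -0.3607  0.0586]
tip [ 0.6463 -0.2625  0.0586]
hub [ 0.6131 -0.294   0.0586]
m1 [ 0.6592 -0.2913  0.0586]
m2 [ 0.655  -0.3139  0.0586]
bun [0.6194 0.2072 0.0851]
bun [0.6104 0.0673 0.0851]
bun [0.5196 0.2002 0.0851]
bun [0.5171 0.0755 0.0851]
```

>>> {"fn": "move_arm", "kwargs": {
  "rows": [
    [31,45,0,0.09,0.22],
    [31,48,0,0.09,0.22],
    [31,48,0,0.09,0.22],
    [31,48,0,0.09,0.22],
    [31,48,0,0.09,0.22],
    [31,48,0,0.09,0.22],
    [31,48,0,0.09,0.22],
    [31,48,0,0.09,0.22],
    [31,48,0,0.09,0.22],
    [31,48,0,0.09,0.22],
    [31,48,0,0.09,0.22],
    [31,48,0,0.09,0.22]
  ],
  "newtons": 20
}}

```text
time: 1.3
tool_pos: [0.5646, 0.0369, 0.2063]
tool_rot: [-3.141, 0.0, 1.553]
contact_force: [0.4, -0.3, 0.0]
opening: 0.0355
grip_force: 0.0
```

Run:
```python
from h import *
T=lambda x,y:(190+x/3.2,165+y/3.2)
print('dip',plane("top",T(145,48),.097),'shaker',plane("top",T(247,325),.122))
from cell import monitor
o=monitor.observe(); print(o)
```

```text
dip [0.6887 0.19   0.097 ] shaker [0.4434 0.1021 0.122 ]
{'time': 1.3, 'qpos': array([-0.0702,  0.4176,  1.4092, -0.0002,  1.3153, -0.052 ]), 'qvel': array([ 0.81  ,  0.5279, -0.8199, -0.0048,  0.2836, -0.0819]), 'joint_efforts': array([ -1.4945, -50.9297, -21.4211,   0.324 ,  -0.1028,   0.174 ]), 'tool_pos': array([0.5646, 0.0369, 0.2063]), 'tool_rot': array([-3.1411,  0.0001,  1.5527]), 'contact_force': array([ 0.4099, -0.3455,  0.0014]), 'torque': array([-0.0639, -0.1066,  0.0025]), 'grip_force': 0.0, 'opening': 0.035517910485646544}
```

>>> {"fn": "move_arm", "kwargs": {
  "rows": [
    [0,0,0,0,0.22],
    [0,0,0,0,0.22],
    [0,0,0,0,0.22]
  ]
}}

```text
time: 1.6
tool_pos: [0.5633, 0.034, 0.2063]
tool_rot: [-3.14, 0.0, 1.548]
contact_force: [0.0, 0.1, -0.5]
opening: 0.0359
grip_force: 0.0
```

>>> {"fn": "move_arm", "kwargs": {
  "rows": [
    [16,31,0,0,0.22],
    [16,30,0,0,0.22],
    [15,30,0,0,0.22],
    [0,0,0,0,0.22],
    [0,0,-30,0,0.22],
    [0,0,-30,0,0.22],
    [0,0,-30,0,0.22],
    [0,0,-20,0,0.22],
    [0,0,-10,0,0.22],
    [0,0,0,0,0.22],
    [0,0,0,0,0.22]
  ]
}}

```text
time: 2.7
tool_pos: [0.6116, 0.125, 0.0878]
tool_rot: [3.14, -0.0, 1.548]
contact_force: [0.1, -0.3, 1.0]
opening: 0.0362
grip_force: 0.0
```

Run:
```python
from h import *
im=vision.read_camera("side"); cv2.imwrite("pics/s1.png",cv2.resize(im[120:350,140:420,::-1],None,fx=2.5,fy=2.5,interpolation=2))
```

```text
(no output)
```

View pics/s1.png

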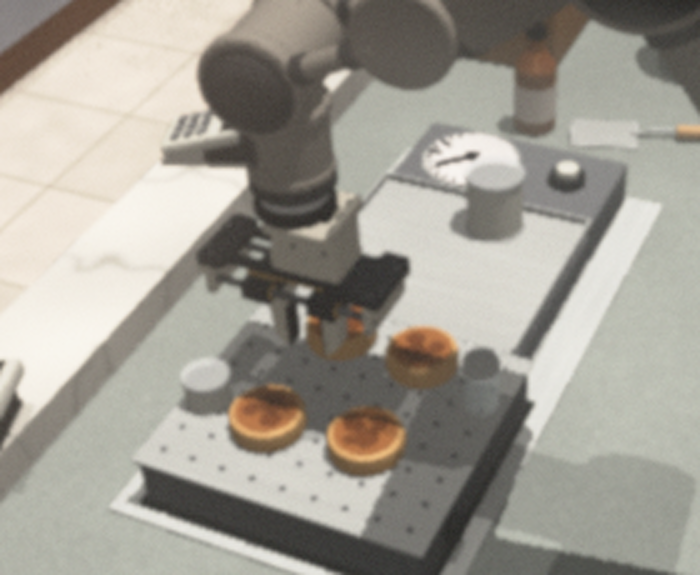

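The side view shows the open fingers, about (285,315) and (335,330), side by side behind bun1 and clear of the dip pot and the other buns.

>>> {"fn": "move_arm", "kwargs": {
  "rows": [
    [0,0,-10,0,0.22],
    [0,0,-8,0,0.22],
    [0,0,0,0,0.22],
    [0,-8,0,0,0.22],
    [0,-8,0,0,0.22],
    [0,-10,0,0,0.22],
    [0,-12,0,0,0.22],
    [0,-12,0,0,0.22],
    [0,-12,0,0,0.22],
    [0,-12,0,0,0.22],
    [0,-12,0,0,0.22],
    [0,0,0,0,0.22]
  ]
}}

```text
time: 3.95
tool_pos: [0.611, 0.0379, 0.0686]
tool_rot: [3.142, 0.0, 1.547]
contact_force: [-0.2, -0.4, -0.1]
opening: 0.0356
grip_force: 0.0
```

>>> {"fn": "move_arm", "kwargs": {
  "rows": [
    [0,-12,0,0,0.22],
    [0,-12,0,0,0.22],
    [0,-12,0,0,0.22],
    [0,-12,0,0,0.22],
    [0,-12,0,0,0.22],
    [0,-12,0,0,0.22],
    [0,-12,0,0,0.22],
    [0,-12,0,0,0.22],
    [0,-12,0,0,0.22],
    [0,-8,0,0,0.22],
    [0,-5,0,0,0.22],
    [0,0,0,0,0.22]
  ]
}}

```text
time: 5.15
tool_pos: [0.611, -0.0818, 0.0686]
tool_rot: [3.141, 0.0, 1.548]
contact_force: [-0.7, -0.6, -0.9]
opening: 0.0361
grip_force: 0.0
```

Run:
```python
from h import *
s=vision.read_camera("side"); t=vision.read_camera("top")
for b in blobs(s,bunmask(s),100,(190,180,400,330)): print('side',b,plane("side",b[0],.078))
cv2.imwrite("pics/s2.png",cv2.resize(s[120:350,140:420,::-1],None,fx=2.5,fy=2.5,interpolation=2))
```

```text
side (array([290.6, 232.7]), array([278, 223,  26,  21, 422], dtype=int32)) [ 0.6097 -0.0172  0.078 ]
side (array([308.2, 261.9]), array([295, 250,  28,  25, 533], dtype=int32)) [0.5195 0.0729 0.078 ]
side (array([246.7, 286.5]), array([232, 275,  30,  25, 594], dtype=int32)) [0.6218 0.2052 0.078 ]
side (array([286. , 295.5]), array([271, 283,  30,  26, 620], dtype=int32)) [0.5216 0.1986 0.078 ]
```

View pics/s2.png

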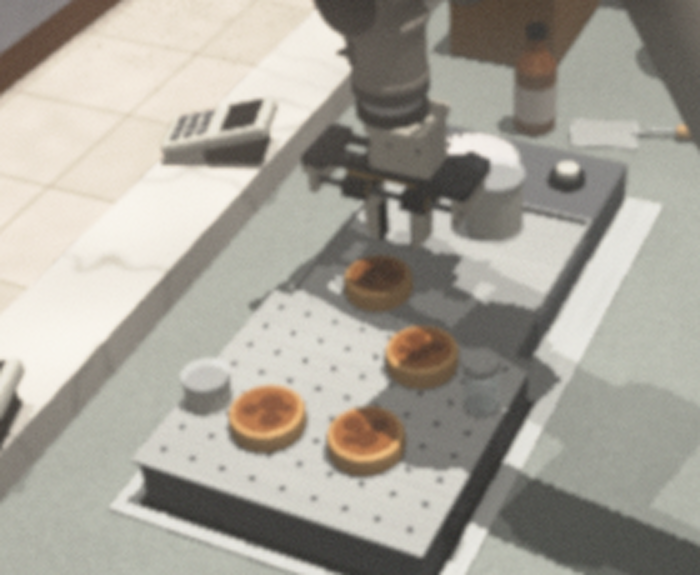

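The side view shows that bun1 did not follow: it lies at about (378,282) just past the pan edge, while the fingers are beyond it at (378,235) and (420,240). I'll raise the arm, move it aside and look.

>>> {"fn": "move_arm", "kwargs": {
  "rows": [
    [0,0,20,0,0.22],
    [0,0,40,0,0.22],
    [0,0,40,0,0.22],
    [-20,40,20,0,0.22],
    [-40,40,0,0,0.22],
    [-40,40,0,0,0.22],
    [-40,40,0,0,0.22],
    [-40,40,0,0,0.22],
    [0,40,0,0,0.22],
    [0,0,0,0,0.22],
    [0,0,0,0,0.22]
  ]
}}

```text
time: 6.35
tool_pos: [0.4494, 0.1411, 0.1888]
tool_rot: [3.141, 0.0, 1.552]
contact_force: [-0.1, -0.7, -0.3]
opening: 0.0358
grip_force: 0.0
```

Run:
```python
from h import *
s=vision.read_camera("side"); t=vision.read_camera("top")
S=blobs(s,bunmask(s),100,(190,180,400,330)); B=blobs(t,bunmask(t),100,(195,165,440,290))
for b in B:
  for q in S:
    r=tri(b[0],q[0])
    if r[1]<.006: print(b[0],b[1][2:],q[0],r)
a=cv2.resize(t[165:295,190:440,::-1],None,fx=2.4,fy=2.4,interpolation=2); b=cv2.resize(s[160:285,180:430,::-1],None,fx=2.4,fy=2.4,interpolation=2)
cv2.imwrite("pics/p3.png",np.vstack([a,b])[:600])
```

```text
[229.3 203.8] [ 26  22 454] [246.4 286.5] (array([0.6235, 0.2079, 0.0807]), np.float64(0.0048726730850057005))
[312.8 207.5] [ 26  26 534] [291.  232.4] (array([ 0.6107, -0.021 ,  0.0759]), np.float64(0.0006044264202336684))
[278.1 241.2] [ 26  27 552] [308.4 262.1] (array([0.5179, 0.0755, 0.0801]), np.float64(0.00028777048238226116))
```

View pics/p3.png

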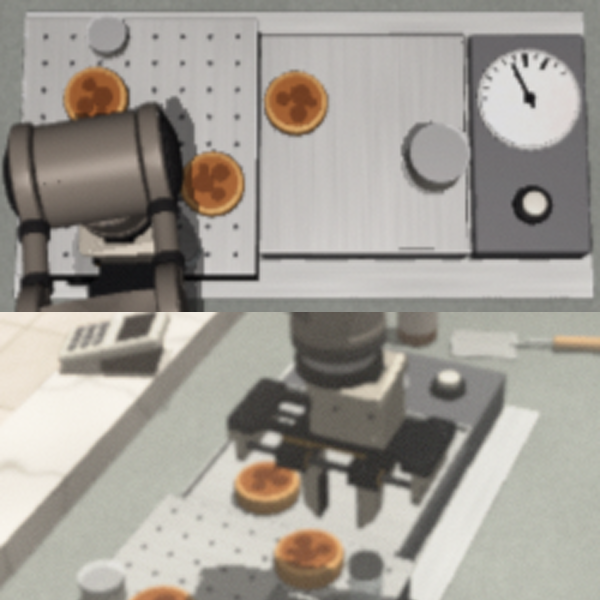

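Top view: bun1 lies flat on the pan at crop (296,103), with its rear edge only just past the pan's edge. The pointer is at about 1.13 rad, so the tub and one bun weigh about 226 g. Next I'll straddle bun1 with a wider opening, low over the pan, and push it further in.

>>> {"fn": "move_arm", "kwargs": {
  "rows": [
    [41,-34,0,0,-0.48],
    [41,-34,0,0,-0.48],
    [40,-34,0,0,-0.48],
    [40,-33,0,0,-0.48],
    [0,0,0,0,-0.48],
    [0,0,-40,0,-0.48],
    [0,0,-40,0,-0.48],
    [0,0,-10,0,-0.48],
    [0,0,0,0,-0.48],
    [0,0,0,0,-0.48]
  ]
}}

```text
time: 7.45
tool_pos: [0.6043, 0.0117, 0.1003]
tool_rot: [3.139, 0.0, 1.548]
contact_force: [1.0, 0.5, 0.7]
opening: 0.0677
grip_force: 0.0
```

>>> {"fn": "move_arm", "kwargs": {
  "rows": [
    [6,-5,0,0,-0.48],
    [0,0,0,0,-0.48],
    [0,0,-15,0,-0.48],
    [0,0,-15,0,-0.48],
    [0,0,-7,0,-0.48],
    [0,0,0,0,-0.48],
    [0,0,0,0,-0.48]
  ]
}}

```text
time: 8.15
tool_pos: [0.6097, 0.0072, 0.0624]
tool_rot: [3.14, 0.0, 1.549]
contact_force: [0.1, 0.2, 0.0]
opening: 0.068
grip_force: 0.0
```

Now I'll push to tool y ≈ -0.088, which is -95 mm.

>>> {"fn": "move_arm", "kwargs": {
  "rows": [
    [0,-5,0,0,-0.48],
    [0,-10,0,0,-0.48],
    [0,-10,0,0,-0.48],
    [0,-10,0,0,-0.48],
    [0,-10,0,0,-0.48],
    [0,-10,0,0,-0.48],
    [0,-10,0,0,-0.48],
    [0,-10,0,0,-0.48],
    [0,-10,0,0,-0.48],
    [0,-6,0,0,-0.48],
    [0,-4,0,0,-0.48],
    [0,0,0,0,-0.48]
  ]
}}

```text
time: 9.35
tool_pos: [0.6092, -0.0884, 0.0616]
tool_rot: [3.141, 0.0, 1.548]
contact_force: [0.3, 0.0, 0.1]
opening: 0.068
grip_force: 0.1
```

Run:
```python
from h import *
s=vision.read_camera("side")
for b in blobs(s,bunmask(s),60,(190,180,400,330)): print('side',b[0],b[1][2:],plane("side",b[0],.0755))
```

```text
side [302.5 213.9] [ 18  19 278] [ 0.6151 -0.108   0.0755]
side [308.2 261.9] [ 28  25 537] [0.5207 0.0704 0.0755]
side [246.7 286.6] [ 30  25 592] [0.6231 0.2034 0.0755]
side [286.  295.5] [ 31  26 627] [0.5228 0.1965 0.0755]
```

>>> {"fn": "move_arm", "kwargs": {
  "rows": [
    [0,5,0,0,-0.48],
    [0,5,20,0,-0.48],
    [0,0,40,0,-0.48],
    [0,0,40,0,0.22],
    [-15,35,0,0,0.22],
    [-15,35,0,0,0.22],
    [-15,35,0,0,0.22],
    [-15,35,0,0,0.22],
    [-15,34,0,0,0.22],
    [-16,34,0,0,0.22],
    [0,0,0,0,0.22],
    [0,0,0,0,0.22]
  ]
}}

```text
time: 10.6
tool_pos: [0.5179, 0.1312, 0.1618]
tool_rot: [3.141, 0.0, 1.551]
contact_force: [-0.5, -0.7, 0.0]
opening: 0.0356
grip_force: 0.0
```

Bun0: descend to 0.066, then push to tool y ≈ 0.021.

>>> {"fn": "move_arm", "kwargs": {
  "rows": [
    [0,-2,-30,0,0.22],
    [0,0,-30,0,0.22],
    [0,0,-20,0,0.22],
    [0,0,-10,0,0.22],
    [0,0,-5,0,0.22],
    [0,0,0,0,0.22],
    [0,-8,0,0,0.22],
    [0,-8,0,0,0.22],
    [0,-10,0,0,0.22],
    [0,-10,0,0,0.22],
    [0,-10,0,0,0.22],
    [0,-10,0,0,0.22]
  ]
}}

```text
time: 11.8
tool_pos: [0.5183, 0.0712, 0.0669]
tool_rot: [3.141, -0.0, 1.548]
contact_force: [-0.4, 1.2, 1.1]
opening: 0.0362
grip_force: 0.7
```

>>> {"fn": "move_arm", "kwargs": {
  "rows": [
    [0,-10,0,0,0.22],
    [0,-10,0,0,0.22],
    [0,-10,0,0,0.22],
    [0,-8,0,0,0.22],
    [0,-6,0,0,0.22],
    [0,-6,0,0,0.22],
    [0,0,0,0,0.22],
    [0,0,0,0,0.22]
  ]
}}

```text
time: 12.6
tool_pos: [0.5182, 0.0222, 0.0666]
tool_rot: [3.142, -0.0, 1.549]
contact_force: [-0.2, -0.5, 0.3]
opening: 0.036
grip_force: 0.0
```

Run:
```python
from h import *
s=vision.read_camera("side")
for b in blobs(s,bunmask(s),60,(190,180,400,330)): print('side',b[0],b[1][2:],plane("side",b[0],.0755))
```

```text
side [320.9 243. ] [ 26  21 240] [ 0.5189 -0.009   0.0755]
side [246.7 286.6] [ 30  25 597] [0.6231 0.2034 0.0755]
side [286.1 295.4] [ 31  26 636] [0.5227 0.1961 0.0755]
```

>>> {"fn": "move_arm", "kwargs": {
  "rows": [
    [0,-3,0,0,0.22],
    [0,-2,0,0,0.22],
    [0,0,0,0,0.22],
    [0,5,15,0,0.22],
    [0,5,40,0,-0.48],
    [0,0,40,0,-0.48],
    [0,0,0,0,-0.48],
    [0,0,0,0,-0.48]
  ]
}}

```text
time: 13.45
tool_pos: [0.5185, 0.0273, 0.1623]
tool_rot: [3.14, 0.0, 1.549]
contact_force: [-0.9, -1.1, -0.7]
opening: 0.0632
grip_force: 0.0
```

Run:
```python
from h import *
s=vision.read_camera("side")
for b in blobs(s,bunmask(s),60,(190,180,400,330)): print('side',b[0],b[1],plane("side",b[0],.0755))
```

```text
side [306.7 214.5] [293 204  25  20 303] [ 0.603  -0.1096  0.0755]
side [322.5 241.8] [310 232  26  21 448] [ 0.5168 -0.015   0.0755]
side [246.7 286.6] [232 275  30  25 598] [0.6231 0.2034 0.0755]
side [286.1 295.4] [271 283  31  27 631] [0.5227 0.1961 0.0755]
```

>>> {"fn": "move_arm", "kwargs": {
  "rows": [
    [0,-10,0,0,-0.48],
    [0,-6,-20,0,-0.48],
    [0,0,-30,0,-0.48],
    [0,0,-30,0,-0.48],
    [0,0,-12,0,-0.48],
    [0,0,-8,0,-0.48],
    [0,0,0,0,-0.48],
    [0,0,0,0,-0.48]
  ]
}}

```text
time: 14.3
tool_pos: [0.5188, 0.0111, 0.0624]
tool_rot: [3.14, 0.0, 1.549]
contact_force: [-0.3, 1.0, -0.3]
opening: 0.0679
grip_force: 0.0
```

>>> {"fn": "move_arm", "kwargs": {
  "rows": [
    [0,-5,0,0,-0.48],
    [0,-8,0,0,-0.48],
    [0,-8,0,0,-0.48],
    [0,-8,0,0,-0.48],
    [0,-8,0,0,-0.48],
    [0,-6,0,0,-0.48],
    [0,-4,0,0,-0.48],
    [0,0,0,0,-0.48],
    [0,5,0,0,-0.48],
    [0,5,30,0,-0.48],
    [0,0,40,0,-0.48],
    [0,0,30,0,0.22]
  ]
}}

```text
time: 15.5
tool_pos: [0.5184, -0.025, 0.1635]
tool_rot: [3.141, 0.0, 1.55]
contact_force: [-0.1, -0.7, 0.3]
opening: 0.0636
grip_force: 0.0
```

>>> {"fn": "move_arm", "kwargs": {
  "rows": [
    [0,30,0,0,0.22],
    [0,40,0,0,0.22],
    [0,40,0,0,0.22],
    [0,40,0,0,0.22],
    [20,40,0,0,0.22],
    [25,40,0,0,0.22],
    [25,40,0,0,0.22],
    [25,20,0,0,0.22],
    [0,0,0,0,0.22],
    [0,0,0,0,0.22],
    [0,0,0,0,0.22]
  ]
}}

```text
time: 16.6
tool_pos: [0.6124, 0.2638, 0.1615]
tool_rot: [-3.141, 0.001, 1.549]
contact_force: [0.9, 0.3, -0.5]
opening: 0.0359
grip_force: 0.0
```

Run:
```python
from h import *
s=vision.read_camera("side"); t=vision.read_camera("top")
S=blobs(s,bunmask(s),60,(190,180,400,330)); B=blobs(t,bunmask(t),60,(195,165,440,290))
for b in S: print('side',b[0],b[1][2:],plane("side",b[0],.0755))
for b in B: print('top',b[0],b[1][2:],plane("top",b[0],.079))
d=cv2.resize(t[180:236,382:440,::-1],None,fx=8,fy=8,interpolation=2)
cv2.imwrite("pics/p4.png",np.hstack([d,np.vstack([cv2.resize(t[170:290,290:390,::-1],None,fx=3,fy=3),np.zeros((88,300,3),np.uint8)])]))
```

```text
side [305.2 213.4] [ 25  19 371] [ 0.609  -0.1128  0.0755]
side [328.6 231.3] [ 26  20 410] [ 0.5181 -0.0615  0.0755]
side [246.5 286.9] [ 30  26 604] [0.6231 0.2044 0.0755]
side [286.  295.9] [ 29  27 616] [0.5222 0.1976 0.0755]
top [230.4 205.3] [ 26  27 475] [0.622  0.2059 0.079 ]
top [346.  207.3] [ 27  26 539] [ 0.6086 -0.1124  0.079 ]
top [233.1 241.6] [ 27  26 381] [0.5201 0.1981 0.079 ]
top [328.1 240.2] [ 26  26 543] [ 0.5177 -0.0606  0.079 ]
```

View pics/p4.png

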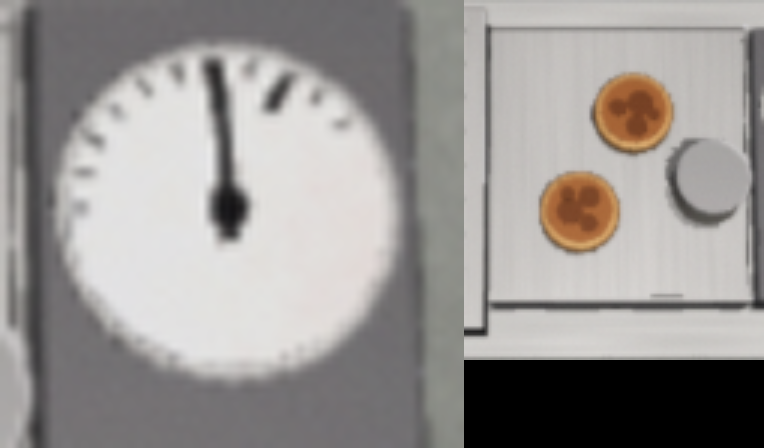

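The dial crop shows the pointer lying on the 300 g mark, from hub (230,210) to tip (214,62), and both buns are flat on the pan. One more bun should bring it to about 370 g.

>>> {"fn": "move_arm", "kwargs": {
  "rows": [
    [5,0,-30,0,0.22],
    [0,0,-30,0,0.22],
    [0,0,-20,0,0.22],
    [0,0,-10,0,0.22],
    [0,0,-5,0,0.22],
    [0,0,0,0,0.22],
    [0,-8,0,0,0.22],
    [0,-8,0,0,0.22],
    [0,-10,0,0,0.22],
    [-1,-10,0,0,0.22],
    [-1,-10,0,0,0.22],
    [-1,-10,0,0,0.22]
  ]
}}

```text
time: 17.9
tool_pos: [0.6152, 0.2072, 0.0669]
tool_rot: [3.141, -0.0, 1.548]
contact_force: [0.4, 1.3, 1.0]
opening: 0.0359
grip_force: 0.7
```

>>> {"fn": "move_arm", "kwargs": {
  "rows": [
    [-1,-10,0,0,0.22],
    [-1,-12,0,0,0.22],
    [0,-12,0,0,0.22],
    [0,-12,0,0,0.22],
    [0,-12,0,0,0.22],
    [0,-12,0,0,0.22],
    [0,-12,0,0,0.22],
    [0,-12,0,0,0.22],
    [0,-12,0,0,0.22],
    [0,-10,0,0,0.22],
    [0,-10,0,0,0.22],
    [0,-8,0,0,0.22]
  ]
}}

```text
time: 19.1
tool_pos: [0.6132, 0.0733, 0.0666]
tool_rot: [3.142, 0.0, 1.549]
contact_force: [0.2, 1.4, 0.6]
opening: 0.0359
grip_force: 0.7
```

Run:
```python
from h import *
s=vision.read_camera("side")
for b in blobs(s,bunmask(s),60,(190,180,400,330)): print('side',b[0],b[1],plane("side",b[0],.078))
```

```text
side [305.6 211.6] [293 205  25  16 288] [ 0.6099 -0.1179  0.078 ]
side [328.4 231.5] [316 222  26  21 427] [ 0.5171 -0.0576  0.078 ]
side [290.6 243.9] [286 235   9  19  84] [0.5901 0.025  0.078 ]
side [273.1 245.3] [269 236   9  18 103] [0.6304 0.0463 0.078 ]
side [286.1 295.2] [271 282  31  28 656] [0.5218 0.1976 0.078 ]
```

>>> {"fn": "move_arm", "kwargs": {
  "rows": [
    [0,-10,0,0,0.22],
    [0,-10,0,0,0.22],
    [0,-10,0,0,0.22],
    [0,-10,0,0,0.22],
    [0,-8,0,0,0.22],
    [0,-6,0,0,0.22],
    [0,-3,0,0,0.22],
    [0,0,0,0,0.22],
    [0,5,15,0,0.22],
    [0,5,40,0,-0.48],
    [0,0,40,0,-0.48],
    [0,0,0,0,-0.48]
  ]
}}

```text
time: 20.35
tool_pos: [0.6164, 0.0277, 0.168]
tool_rot: [3.13, 0.001, 1.55]
contact_force: [0.8, -0.4, 0.1]
opening: 0.0551
grip_force: 0.0
```

Run:
```python
from h import *
s=vision.read_camera("side")
for b in blobs(s,bunmask(s),60,(190,180,400,330)): print('side',b[0],b[1],plane("side",b[0],.0755))
```

```text
side [297. 224.] [278 205  40  40 846] [ 0.6106 -0.0606  0.0755]
side [328.5 231.8] [316 222  26  21 433] [ 0.5175 -0.0594  0.0755]
side [286.1 295.4] [271 283  31  26 636] [0.5227 0.1961 0.0755]
```

>>> {"fn": "move_arm", "kwargs": {
  "rows": [
    [-2,-10,0,0,-0.48],
    [0,-7,-20,0,-0.48],
    [0,0,-30,0,-0.48],
    [0,0,-30,0,-0.48],
    [0,0,-12,0,-0.48],
    [0,0,-8,0,-0.48],
    [0,0,0,0,-0.48],
    [0,0,0,0,-0.48]
  ]
}}

```text
time: 21.2
tool_pos: [0.6117, 0.0101, 0.0625]
tool_rot: [3.14, 0.0, 1.549]
contact_force: [-0.7, 0.1, 2.6]
opening: 0.0677
grip_force: 1.1
```

>>> {"fn": "move_arm", "kwargs": {
  "rows": [
    [0,-4,0,0,-0.48],
    [0,-5,0,0,-0.48],
    [0,-4,0,0,-0.48],
    [0,-3,0,0,-0.48],
    [0,-1,0,0,-0.48],
    [0,0,0,0,-0.48],
    [0,6,0,0,-0.48],
    [0,4,30,0,-0.48],
    [0,0,40,0,-0.48],
    [0,0,40,0,-0.48],
    [0,0,0,0,-0.48]
  ]
}}

```text
time: 22.3
tool_pos: [0.6139, 0.0032, 0.1772]
tool_rot: [3.132, 0.001, 1.549]
contact_force: [0.1, -0.3, -0.0]
opening: 0.068
grip_force: 0.0
```

>>> {"fn": "move_arm", "kwargs": {
  "rows": [
    [-30,35,0,0,0.22],
    [-40,35,0,0,0.22],
    [-40,35,0,0,0.22],
    [-40,35,0,0,0.22],
    [0,20,0,0,0.22],
    [0,0,0,0,0.22],
    [0,0,0,0,0.22]
  ]
}}

```text
time: 23.0
tool_pos: [0.4682, 0.157, 0.1711]
tool_rot: [-3.141, 0.001, 1.55]
contact_force: [0.9, -1.7, 0.4]
opening: 0.036
grip_force: 0.0
```

Run:
```python
from h import *
s=vision.read_camera("side"); t=vision.read_camera("top")
for b in blobs(t,bunmask(t),60,(195,165,440,290)): print('top',b[0],b[1],plane("top",b[0],.079))
d=cv2.resize(t[165:295,190:440,::-1],None,fx=2.4,fy=2.4,interpolation=2)
d2=cv2.resize(t[180:236,382:440,::-1],None,fx=5,fy=5,interpolation=2); s2=cv2.resize(s[190:270,250:356,::-1],(310,280))
cv2.imwrite("pics/p5.png",np.vstack([d,np.hstack([d2,s2,np.zeros((280,10,3),np.uint8)])]))
```

```text
top [311.3 207.1] [298 195  27  26 540] [ 0.6115 -0.0169  0.079 ]
top [346.  207.4] [333 195  27  26 538] [ 0.6083 -0.1124  0.079 ]
top [328.1 240.2] [316 228  26  26 541] [ 0.5177 -0.0606  0.079 ]Traceback (most recent call last):
  File "<stdin>", line 6, in <module>
    return _nx.concatenate(arrs, 0, dtype=dtype, casting=casting)
           ~~~~~~~~~~~~~~~^^^^^^^^^^^^^^^^^^^^^^^^^^^^^^^^^^^^^^^
ValueError: all the input array dimensions except for the concatenation axis must match exactly, but along dimension 1, the array at index 0 has size 600 and the array at index 1 has size 610
```

Run:
```python
from h import *
s=vision.read_camera("side"); t=vision.read_camera("top")
S=blobs(s,bunmask(s),60,(190,180,400,330))
for b in S: print(b[0],b[1])
d=cv2.resize(t[165:295,290:440,::-1],(450,390),interpolation=2)
s2=cv2.resize(s[200:260,260:340,::-1],(340,255),interpolation=2); d2=cv2.resize(t[180:236,382:440,::-1],(340,328),interpolation=2)
c=np.zeros((583,790,3),np.uint8); c[:390,:450]=d; c[:255,450:]=s2; c[255:583,450:]=d2
cv2.imwrite("pics/p5.png",c)
```

```text
[285.1 236.5] [277 227  18  18 194]
[286.2 296. ] [272 283  29  26 573]
```

View pics/p5.png

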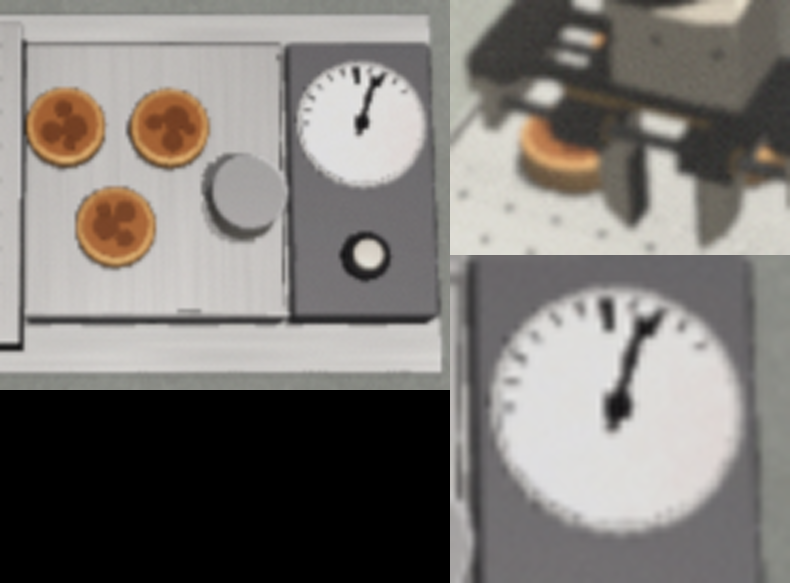

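The dial shows the pointer nearly on the 400 g mark, which is more than three buns can explain. Bun3, at crop (65,127), is touching the warmer's edge at the pan's rim and is probably wedged and pressing the pan down. I'll free it by coming down wider around it, closing behind it and pushing it in.

>>> {"fn": "move_arm", "kwargs": {
  "rows": [
    [29,-30,0,0,-0.83],
    [29,-30,0,0,-0.83],
    [29,-30,0,0,-0.83],
    [29,-30,0,0,-0.83],
    [28,-30,0,0,-0.83],
    [0,0,0,0,-0.83],
    [0,0,-30,0,-0.83],
    [0,0,-30,0,-0.83],
    [0,0,0,0,-0.83],
    [0,0,0,0,-0.83]
  ],
  "newtons": 5
}}

```text
time: 24.2
tool_pos: [0.6121, 0.0068, 0.1118]
tool_rot: [-3.141, -0.0, 1.548]
contact_force: [0.9, 0.1, -0.1]
opening: 0.0838
grip_force: 0.0
```

>>> {"fn": "move_arm", "kwargs": {
  "rows": [
    [0,-2,-20,0,-0.83],
    [0,0,-20,0,-0.83],
    [0,0,-9,0,-0.83],
    [0,0,0,0,-0.83],
    [0,0,0,0,-0.48],
    [0,0,0,0,-0.48],
    [0,0,0,0,-0.48],
    [0,0,0,0,-0.48]
  ]
}}

```text
time: 25.0
tool_pos: [0.6127, 0.0049, 0.0634]
tool_rot: [3.14, 0.0, 1.549]
contact_force: [0.9, -0.4, 1.0]
opening: 0.0686
grip_force: 1.4
```

>>> {"fn": "move_arm", "kwargs": {
  "rows": [
    [0,-3,0,0,-0.48],
    [0,-4,0,0,-0.48],
    [0,-4,0,0,-0.48],
    [0,-2,0,0,-0.48],
    [0,0,0,0,-0.48],
    [0,5,0,0,-0.55],
    [0,5,0,0,-0.55],
    [0,0,30,0,-0.55],
    [0,0,40,0,-0.55],
    [0,0,40,0,-0.55]
  ]
}}

```text
time: 26.0
tool_pos: [0.6118, 0.0027, 0.1733]
tool_rot: [-3.14, -0.0, 1.549]
contact_force: [0.7, 0.1, 0.0]
opening: 0.0711
grip_force: 0.0
```

>>> {"fn": "move_arm", "kwargs": {
  "rows": [
    [-30,35,0,0,0.22],
    [-40,35,0,0,0.22],
    [-40,35,0,0,0.22],
    [-40,35,0,0,0.22],
    [0,20,0,0,0.22],
    [0,0,0,0,0.22],
    [0,0,0,0,0.22]
  ]
}}

```text
time: 26.7
tool_pos: [0.4696, 0.156, 0.1728]
tool_rot: [3.141, 0.0, 1.55]
contact_force: [0.8, 0.0, -0.7]
opening: 0.036
grip_force: 0.0
```

```bash
cat > dial.py <<'E'
from h import *
def pts(t):
    # rectify dial disc: 1 mm = 4 px, world x up, world y left
    g=cv2.cvtColor(t,cv2.COLOR_RGB2GRAY)
    cx,cy=.6115,-.2937; c=vision.get_calibration("top"); K=np.array(c["K"]);T=np.linalg.inv(np.array(c["T"]))
    W=np.array([[cx+.06,cy+.06,.0586],[cx+.06,cy-.06,.0586],[cx-.06,cy-.06,.0586],[cx-.06,cy+.06,.0586]])
    P=(T[:3,:3]@W.T).T+T[:3,3]; uv=np.c_[K[0,0]*P[:,0]/-P[:,2]+K[0,2],K[1,1]*-P[:,1]/-P[:,2]+K[1,2]]
    H=cv2.getPerspectiveTransform(uv.astype(np.float32),np.float32([[0,0],[480,0],[480,480],[0,480]]))
    return cv2.warpPerspective(g,H,(480,480),flags=cv2.INTER_CUBIC)
def prof(g,r0,r1):
    a=np.arange(-.4,3.2,.01); r=np.arange(r0,r1,1.)*4
    x=(240-np.outer(np.cos(a+HY),r)+HX).astype(np.float32); y=(240-np.outer(np.sin(a+HY),r)+HYY).astype(np.float32)
    return a,255-cv2.remap(g,x,y,1).mean(1)
HY=.021
HX=HYY=0
E
python3 - <<'E'
import dial; from dial import *
t=vision.read_camera("top"); np.save("t.npy",t)
for b in blobs(t,bunmask(t),60,(195,165,440,290)): print('top',b[0],b[1],plane("top",b[0],.079))
g=pts(t); m=(g<90).astype(np.uint8); n,l,s,c=cv2.connectedComponentsWithStats(m)
# hub: darkest blurred spot near centre
b=cv2.GaussianBlur(g,(0,0),12)[180:300,180:300]; iy,ix=np.unravel_index(b.argmin(),b.shape); print('hub px',ix+180,iy+180)
dial.HX,dial.HYY=ix-60,iy-60
for r in [(18,34),(40,50)]:
    a,p=prof(g,*r); k=[i for i in range(2,len(p)-2) if p[i]==p[i-2:i+3].max() and p[i]>p.min()+35]
    print(r,[(round(a[i],2),int(p[i])) for i in k])
E
```

```text
top [331.3 207.2] [ 304  195   56   26 1093] [ 0.6099 -0.0719  0.079 ]
top [328.1 240.2] [316 228  26  26 541] [ 0.5177 -0.0606  0.079 ]
hub px 237 224
(18, 34) [(np.float64(1.86), 200)]
(40, 50) [(np.float64(1.5), 199), (np.float64(1.99), 198)]
```

Bun3 is now well inside the pan. The pointer reads 1.86 rad (about 372 g) between the marks at 1.50 and 1.99. Next I'll go to the key with the fingers shut.

>>> {"fn": "move_arm", "kwargs": {
  "rows": [
    [0,-20,0,0,1],
    [2,-40,0,0,1],
    [2,-42,0,0,1],
    [2,-42,0,0,1],
    [2,-42,0,0,1],
    [2,-42,0,0,1],
    [2,-42,0,0,1],
    [2,-42,0,0,1],
    [2,-42,0,0,1],
    [0,-40,0,0,1],
    [0,-30,0,0,1],
    [0,-20,0,0,1]
  ],
  "newtons": 20
}}

```text
time: 27.95
tool_pos: [0.4846, -0.2918, 0.1721]
tool_rot: [-3.141, 0.0, 1.545]
contact_force: [0.6, -0.1, 0.2]
opening: 0.0002
grip_force: 0.0
```

>>> {"fn": "move_arm", "kwargs": {
  "rows": [
    [0,0,-30,0,1],
    [0,0,-30,0,1],
    [0,0,0,0,1],
    [0,0,0,0,1],
    [0,0,0,0,1]
  ]
}}

```text
time: 28.45
tool_pos: [0.4863, -0.2888, 0.1143]
tool_rot: [3.139, 0.002, 1.549]
contact_force: [0.1, 0.3, 0.8]
opening: 0.0004
grip_force: 0.0
```

>>> {"fn": "move_arm", "kwargs": {
  "rows": [
    [0,0,-10,0,1],
    [0,0,-10,0,1],
    [0,0,-5,0,1],
    [0,0,-3,0,1],
    [0,0,0,0,1],
    [0,0,0,0,1]
  ]
}}

```text
time: 29.05
tool_pos: [0.4855, -0.2883, 0.0847]
tool_rot: [3.141, 0.0, 1.549]
contact_force: [0.1, -0.0, 0.2]
opening: 0.0005
grip_force: 0.0
```

>>> {"fn": "move_arm", "kwargs": {
  "rows": [
    [0,0,-2,0,1],
    [0,0,-2,0,1],
    [0,0,0,0,1],
    [0,0,0,0,1]
  ]
}}

```text
time: 29.45
tool_pos: [0.4854, -0.2883, 0.0806]
tool_rot: [3.142, -0.0, 1.549]
contact_force: [-0.4, 0.1, 0.5]
opening: 0.0002
grip_force: 0.0
```

>>> {"fn": "move_arm", "kwargs": {
  "rows": [
    [0,0,-2,0,1],
    [0,0,-2,0,1],
    [0,0,0,0,1],
    [0,0,0,0,1]
  ]
}}

```text
time: 29.85
tool_pos: [0.4854, -0.2882, 0.0765]
tool_rot: [-3.142, -0.0, 1.549]
contact_force: [0.6, -0.2, -0.1]
opening: 0.0007
grip_force: 0.0
```

>>> {"fn": "move_arm", "kwargs": {
  "rows": [
    [0,0,-2,0,1],
    [0,0,0,0,1],
    [0,0,0,0,1]
  ]
}}

```text
time: 30.15
tool_pos: [0.4854, -0.2882, 0.0746]
tool_rot: [-3.142, -0.0, 1.549]
contact_force: [0.0, 0.6, -0.6]
opening: 0.0006
grip_force: 0.0
```

>>> {"fn": "move_arm", "kwargs": {
  "rows": [
    [2,-2,-2,0,1],
    [0,0,0,0,1],
    [0,0,0,0,1]
  ]
}}

```text
time: 30.45
tool_pos: [0.4874, -0.2903, 0.0725]
tool_rot: [-3.142, -0.0, 1.549]
contact_force: [0.4, 0.8, -0.1]
opening: 0.0005
grip_force: 0.0
```

>>> {"fn": "move_arm", "kwargs": {
  "rows": [
    [0,0,-2,0,1],
    [0,0,0,0,1],
    [0,0,0,0,1]
  ]
}}

```text
time: 30.75
tool_pos: [0.4874, -0.2902, 0.0706]
tool_rot: [-3.142, -0.0, 1.549]
contact_force: [-0.9, 0.3, 0.1]
opening: 0.0006
grip_force: 0.0
```

>>> {"fn": "move_arm", "kwargs": {
  "rows": [
    [0,0,-2,0,1],
    [0,0,0,0,1],
    [0,0,0,0,1]
  ]
}}

```text
time: 31.05
tool_pos: [0.4874, -0.2902, 0.0686]
tool_rot: [-3.142, -0.0, 1.549]
contact_force: [-0.3, 0.2, -0.9]
opening: -0.0001
grip_force: 0.0
```

>>> {"fn": "move_arm", "kwargs": {
  "rows": [
    [0,0,-2,0,1],
    [0,0,0,0,1],
    [0,0,0,0,1]
  ]
}}

```text
time: 31.35
tool_pos: [0.4874, -0.2902, 0.0666]
tool_rot: [-3.142, -0.0, 1.549]
contact_force: [1.5, -0.5, -0.6]
opening: 0.0
grip_force: 0.0
```

>>> {"fn": "move_arm", "kwargs": {
  "rows": [
    [0,0,-2,0,1],
    [0,0,0,0,1],
    [0,0,0,0,1]
  ]
}}

```text
time: 31.65
tool_pos: [0.4876, -0.2903, 0.0648]
tool_rot: [3.141, 0.0, 1.549]
contact_force: [-0.4, -0.5, 1.7]
opening: 0.0005
grip_force: 0.6
```

>>> {"fn": "move_arm", "kwargs": {
  "rows": [
    [0,0,-2,0,1],
    [0,0,-1,0,1],
    [0,0,0,0,1],
    [0,0,0,0,1]
  ]
}}

```text
time: 32.05
tool_pos: [0.4876, -0.2904, 0.0618]
tool_rot: [3.141, 0.0, 1.549]
contact_force: [-0.2, -0.4, 2.2]
opening: 0.0002
grip_force: 1.3
```

>>> {"fn": "move_arm", "kwargs": {
  "rows": [
    [0,0,-2,0,1],
    [0,0,0,0,1],
    [0,0,0,0,1]
  ]
}}

```text
time: 32.35
tool_pos: [0.4876, -0.2903, 0.0597]
tool_rot: [3.141, 0.0, 1.549]
contact_force: [1.0, -0.4, 3.7]
opening: 0.0007
grip_force: 1.8
```

>>> {"fn": "move_arm", "kwargs": {
  "rows": [
    [0,0,-2,0,1],
    [0,0,0,0,1],
    [0,0,0,0,1]
  ]
}}

```text
time: 32.65
tool_pos: [0.4877, -0.2904, 0.059]
tool_rot: [3.14, 0.001, 1.549]
contact_force: [-2.0, 1.6, 13.4]
opening: 0.0002
grip_force: 6.5
```

The force jumped to 13 N, so the key is at its bottom stop and pressed. I'll retract and check.

>>> {"fn": "move_arm", "kwargs": {
  "rows": [
    [0,0,10,0,1],
    [0,0,30,0,1],
    [0,0,40,0,1],
    [0,0,40,0,1],
    [-40,0,0,0,1],
    [-40,-20,0,0,1],
    [-40,-40,0,0,1],
    [-10,-40,0,0,1],
    [0,0,0,0,1],
    [0,0,0,0,1]
  ]
}}

```text
time: 33.65
tool_pos: [0.3614, -0.3856, 0.177]
tool_rot: [-3.141, -0.002, 1.547]
contact_force: [0.3, -0.1, -0.1]
opening: 0.0007
grip_force: 0.0
```

Run:
```python
import dial; from dial import *
t=vision.read_camera("top"); s=vision.read_camera("side")
for b in blobs(t,bunmask(t),60,(195,165,440,290)): print('top',b[0],b[1],plane("top",b[0],.079))
g=pts(t); dial.HX,dial.HYY=-3,-16
for r in [(18,34),(40,50)]:
    a,p=prof(g,*r); k=[i for i in range(2,len(p)-2) if p[i]==p[i-2:i+3].max() and p[i]>p.min()+35]
    print(r,[(round(a[i],2),int(p[i])) for i in k])
a=cv2.resize(t[165:295,190:440,::-1],None,fx=2.4,fy=2.4,interpolation=2); b=cv2.resize(s[150:270,180:430,::-1],None,fx=2.4,fy=2.4,interpolation=2)
cv2.imwrite("pics/p6.png",np.vstack([a,b]))
```

```text
top [331.3 207.2] [ 304  195   56   26 1087] [ 0.6099 -0.0719  0.079 ]
top [232.1 241.4] [219 229  27  26 561] [0.5207 0.2009 0.079 ]
top [328.1 240.2] [316 228  26  26 541] [ 0.5177 -0.0606  0.079 ]
(18, 34) [(np.float64(1.86), 196), (np.float64(1.87), 196)]
(40, 50) [(np.float64(1.5), 195), (np.float64(1.99), 194)]
```

View pics/p6.png

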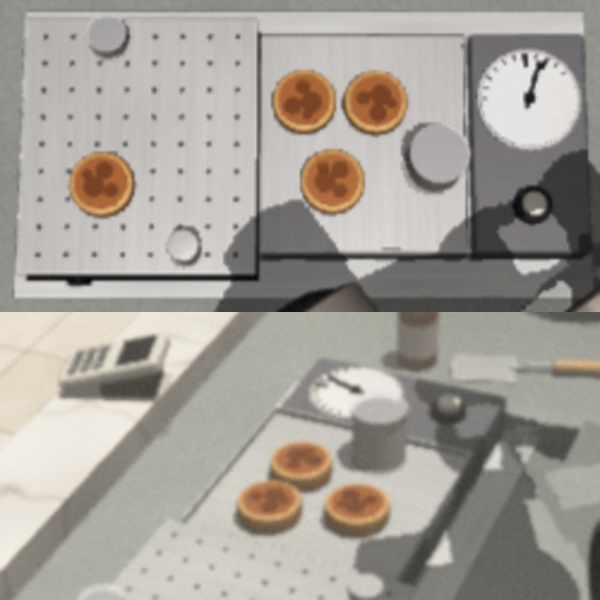

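Three buns lie flat on the pan at crop (304,101), (376,101) and (332,181). The fourth is on the warmer at (101,184), the tub is upright, and the pointer reads 1.86 rad between the marks at 1.50 and 1.99. The dip pot and shaker are where they were.

```bash
python3 -c "
from cell import workorder; print(workorder.hand_in())"
```

```text
the job is handed in; nothing more can be done
None
```

Handed in: three buns are on the pan with the tub, the pointer rests at about 1.86 rad (372 g, between the 300 and 400 g marks), and the ticket key was pressed after that; finger contact with bun3 while sliding briefly wedged it and pushed the pan down, which I corrected.

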